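# Lock the sample carousel for loading

## Robot

A 6-joint arm with a two-finger parallel gripper is mounted at the origin on the work surface. World frame = base frame: x ahead of the robot, y to its left, z up, the work surface at z = 0. Lengths are in m, angles in rad, forces in N, time in s.
With the tool pointing down it reaches from about 0.375 to 0.9 m from the base axis. Payload 3.1 kg.
Tool frame: the origin (TCP) lies between the finger pads; the fingertips stand manip.finger_overhang ahead of it and the grasp point (between the pads) lies 5 mm behind it (manip.finger_overhang is the distance from the TCP to the fingertips, in m); z points along the fingers, y is the line along which they close (so a half turn about z gives the same grasp; the last joint's range is limited). The gripper opens to 85 mm and grips with 20 to 120 N. Pads are 22 mm wide; open, the fingers measure 114 mm over their backs; the gripper's body (76 mm by 85 mm) begins 54 mm behind the grasp point. The pads swing forward as they close: fully open they stand 13 mm farther back than shut.
Start: joints at [-1.387, 0.527, 1.433, -0, 1.181, -0.178], TCP at [0.222, -0.584, 0.245] pointing down, gripper open.
Joint ranges: [-3.08, 3.08], [-0.75, 2.2], [0.22, 2.44], [-1.43, 4.57], [0, 2.65], [-2.85, 2.85]. Speed limits (rad/s): [2.79, 2.79, 3.14, 3.14, 3.14, 3.14].

## Interface

Orientations are given as a unit quaternion [x, y, z, w].
In Python, from station import manip gives the robot as it stands.
- The arm moves only by the tool drive_tool, never from a script. Its argument "plan" is a list of rows, each a list of 7 numbers: the shift along the tool's x, y, z in m, then the turn, a rotation vector about the tool's x, y, z in degrees, then the opening, from -1 (shut) to 1 (fully open). In form: [[x, y, z, wx, wy, wz, gripper], ...]. A call has 1 to 10 rows; each row shifts and turns the commanded pose from where the row before left it, along the tool's axes as they then stand; what a row does not reach is not made up. A row lasts 1/10 s, in which the tool goes at most 50 mm and 8.59 degrees, less where a joint would pass 70% of its speed; a pose out of reach is approached as far as the arm can. A call is refused whole if a number of a shift passes 0.05 or a number of a turn 8.59, either way. A call with a gripper value outside its range is refused whole. The fingers move at their own pace and stop on an object; "newtons" is the grip in N (left out, the last holds). Time passes only in rows, so rows that do not move let the fingers close. It gives the time, the measured TCP pose, the force, the opening and the grip force at its end, in the units of the state.
- manip.sense(): the state, without advancing time (a new reading comes with each control period).
- manip.snapshot(name): name is "scene" or "top"; returns a dict with "image" (400x640x3 uint8, red, green, blue), "z_map" (400x640 float32, m along the optical axis (not along the pixel's ray), 0 where there is no reading), "fov_y" (degrees; the focal length in pixels is half the picture's height over the tangent of half this angle, whatever the lens; pixels are square), "cx", "cy" (the principal point, pixels), "extrinsics" (4x4, takes a point from camera to world coordinates). Camera axes: x right, y up, looking along -z (the intrinsics and any distortion apply to the point x, -y, -z); pixel columns grow to the right and rows downward; lengths in m; the calibration is good to about 2 mm. A picture is of the moment at which its call begins.
- manip.sign_off(): hands the job in; it is judged then, once.
The state is a dict: "t": time; "q": joint angles; "qd": joint speeds; "tau": joint torques, N m; "tcp_pos": TCP position; "tool_rot": TCP orientation; "force": force on the tool from outside, world axes, zero at the start; "ft_torque": the same for the moment, N m; "finger_gap": opening from 0.0 (shut) to 1.0 (fully open); "gripper_force": force on a finger pad.
Only numpy, scipy, OpenCV 4.12 (cv2) and the standard library are available. Lean on these libraries where they do the work, as an engineer would, in place of code of your own. Each camera call takes 0.05 s, during which the arm holds its last target. There are 200 camera calls.

## Task

Lock the sample changer's carousel for loading, only by pushing: push it round by one of its blue finger posts until the yellow-edged slot in the steel locking disc stands in line with the lock bar, then push the bar's red tab to slide the bar all the way home into the slot. Do not grip the posts or the tab, keep off the sample tubes, and leave the other things on the bench where they are.

Things in the scene. Friction and masses are not known exactly. Their poses are not given: they have to be found in the camera images.
- sampler: sample changer, cream housing with grey top, fixed: 254 mm along its x, 409 mm along its y (-132 to +277 mm), flat top 92 mm above the bench. Origin on the bench under the carousel's axis, z up. The lock bar lies on its +y side, along x = 0; a flat panel in the -x +y corner. Carousel and bar are captive: they turn and slide but cannot be lifted.
- hub (a point): fixed point on the carousel's upright axis at the height of the locking disc's upper face, 106 mm above the bench. Steel disc: radius 110 mm, 10 mm thick. On it a cream drum, radius 70 mm, 18 mm high, with the sample tubes; a black knob in the middle reaches 50 mm above the disc.
- carousel (a joint): turning angle of the carousel with its locking disc, rad: 0 (or any whole number of turns) when the slot is exactly in line with the lock bar; grows anticlockwise seen from above; turns freely and endlessly either way, stays where it is left. Resistance about 0.16 N m (2 N at a post).
- slot (a point): middle of the mouth of the only slot in the rim of the locking disc, on the disc's upper face, 110 mm from the axis; turns with the carousel. The slot is open at the rim, 22 mm wide, runs 30 mm straight towards the axis, and both its edges are marked yellow.
- lock_line (a point): fixed point where the middle of the slot's mouth must stand: 110 mm from the axis, in line with the lock bar.
- post0 (a point): centre of the top of a blue upright finger post on the disc, 94 mm from the axis, 60 degrees anticlockwise from the slot; post 14 mm in diameter, 52 mm high (from the disc to 158 mm above the bench).
- post1 (a point): the same for the finger post 180 degrees from the slot.
- post2 (a point): the same for the finger post 300 degrees anticlockwise from the slot.
- tubes: the twelve capped blood tubes (caps 17 mm across) clipped in the carousel's drum on a circle of 55 mm radius, cap tops 50 mm above the disc (156 mm above the bench), turning with it; origin at the carousel's axis on the bench. Not to be touched.
- lock_bar (a joint): travel of the lock bar towards the carousel, m: 0 drawn back (its nose 12 mm outside the disc's rim; it starts within 4 mm of this), 0.036 fully home, its nose 24 mm inside the rim, in the slot. Friction about 2.5 N, no spring; it stays where it is left. If the slot is not in line, the bar's nose strikes the disc.
- nose (a point): foremost point of the bar's rounded nose, on its upper face. The bar is flat steel, 18 mm wide, 10 mm thick, level with the disc (top 106 mm above the bench), 143 mm long; it runs under two guide bridges 53 mm wide, tops 112 mm above the bench.
- tab (a point): middle of the top of the red upright push tab on the bar, 148 mm above the bench: 42 mm high above the bar, 30 mm wide across it, 8 mm thick along it, 82 mm behind the nose; moves with the bar. Push the face that looks away from the carousel, towards the carousel. A fingertip 118 mm or more above the bench clears bar and bridges.
- pot: loose specimen pot with a yellow lid, 43 mm wide, 48 mm high, standing on the changer's top beside the bar; origin under its centre. Leave it.
- vial: loose control vial with a blue cap, 22 mm wide, 38 mm high, on the changer's top between pot and carousel; origin under its centre. Leave it.
- rack: wooden tube rack 200 x 66 mm, 62 mm high, fixed, to the robot's right; origin under its centre. Tubes in it stand up to 95 mm above the bench.
- tube0: loose capped blood tube in the rack, 17 mm wide, 87 mm long; origin at its foot. Leave it.
- tube1: another such loose tube in the rack. Leave it.
- tube2: another such loose tube in the rack. Leave it.
- pen: loose black marker pen with red cap, 130 mm long, lying on the bench to the robot's left; origin under its middle. Leave it.
- scanner: loose grey hand barcode scanner, 175 mm long, 36 mm high, lying on the bench to the left; origin under its middle. Leave it.
- posts_ccw: the halves of the three blue finger posts that look anticlockwise (push here to turn the carousel clockwise seen from above); origin at the carousel's axis on the bench, turns with it.
- posts_cw: the halves of the same posts that look clockwise (push here to turn the carousel anticlockwise); origin as before.
- tab_out: the half of the red tab that looks away from the carousel (push here to drive the bar home); origin at the carousel's axis on the bench when the bar is drawn back, moves with the bar.
- tab_in: the half of the red tab that looks towards the carousel; origin as before.

How it is judged:
On the way, in this order (a step that is already met when the one before it is completed fails the run):
1. the slot of the locking disc stands in line with the lock bar, the bar still drawn back from the disc (horizontal distance between slot and lock_line below 0.007 m and value of joint lock_bar below 0.011 m), for 0.2 s.
2. the lock bar is pushed home into the slot (value of joint lock_bar above 0.032 m), for 0.2 s.
At the end, for the whole second after the job is handed in: The lock bar is home in the slot (32 mm or more of its 36 mm travel), the slot's mouth within 6 mm of the lock line, and the carousel is at rest (value of joint lock_bar above 0.032 m and horizontal distance between slot and lock_line below 0.006 m and velocity of joint carousel between -0.05 and 0.05 rad/s); the robot touches nothing.
It fails at once if a post or the tab is gripped (pressed on both sides at once) instead of pushed ((contact force between the fingers and posts_cw above 1 N and contact force between the fingers and posts_ccw above 1 N) or (contact force between the fingers and tab_in above 1 N and contact force between the fingers and tab_out above 1 N)).
It fails at once if the sample tubes in the carousel are touched (more than 2 N) (contact force between any of the arm, the fingers and tubes above 2 N).
It fails at once if a loose thing is lifted, carried or knocked away (moved more than 25 mm) (distance of any of pot, vial, tube0, tube1, tube2, pen, scanner from where it was at the start of the episode above 0.025 m).
It fails at once if the pot or the vial is tipped over (angle between any of pot, vial's own z axis and vertical above 0.6 rad).
It also fails if it takes over 51 s, if anything falls off the work surface, if the arm or the gripper's body presses on something with over 40 N, if the wrist force passes 120 N, or if a joint passes its speed limit or range.

## Working session

There is one attempt and no reset: what is moved stays moved. The work goes in short steps, Python scripts to look and compute and a tool call to move; the robot and the scene stay as the last step left them, time stands still between calls to the robot, and variables do not carry over. Pictures are saved under pics/ and viewed, at most 10 in all, crops included, and the job is handed in when it is done.

Besides the shell and the picture viewer there is one more tool, called after "Emit:" in YAML: its name, and indented under it one key for each argument. drive_tool: Moves the arm, as the interface text tells. Its arguments: {"type":"object","properties":{"plan":{"type":"array"},"newtons":{"type":"number"}},"required":["plan"]}

```bash
mkdir -p pics; cat > h.py <<'E'
import numpy as np, cv2
from station import manip
def snap(n):
    s=manip.snapshot(n); return s
def rays(s,u,v):
    f=200/np.tan(np.radians(s["fov_y"])/2)
    u=np.asarray(u,float);v=np.asarray(v,float)
    d=np.stack([(u-s["cx"])/f,-(v-s["cy"])/f,-np.ones_like(u)],-1)
    E=np.array(s["extrinsics"]); return E[:3,3],d@E[:3,:3].T
def plane(s,u,v,z):
    o,d=rays(s,u,v); return o+d*((z-o[2])/d[...,2])[...,None]
def cloud(s):
    v,u=np.mgrid[:400,:640]; o,d=rays(s,u,v); return o+d*s["z_map"][...,None]
E
python3 - <<'E'
from h import *
for n in("top","scene"):
    s=snap(n); cv2.imwrite(f"pics/{n}0.png",s["image"][...,::-1]); np.savez(n+"0.npz",**s)
    print(n,[k for k in s],s["fov_y"],s["cx"],s["cy"],np.round(s["extrinsics"],3).tolist())
st=manip.sense();print(st, manip.finger_overhang)
E
```

```text
top ['image', 'z_map', 'fov_y', 'cx', 'cy', 'extrinsics'] 49.10022272259985 310.7109890342149 197.58225529744945 [[0.017, 0.981, -0.191, 0.244], [-1.0, 0.016, -0.004, -0.045], [-0.001, 0.191, 0.982, 1.697], [0.0, 0.0, 0.0, 1.0]]
scene ['image', 'z_map', 'fov_y', 'cx', 'cy', 'extrinsics'] 46.8551721715862 323.8985957264861 199.55308192727273 [[0.171, -0.604, 0.778, 1.594], [0.985, 0.104, -0.136, -0.196], [0.001, 0.79, 0.613, 0.937], [0.0, 0.0, 0.0, 1.0]]
{'t': 0.1, 'q': array([-1.38651664e+00,  5.28412086e-01,  1.43375246e+00,  3.74656572e-05,
        1.18140355e+00, -1.78525618e-01]), 'qd': array([-0.00064919,  0.00057215, -0.00281323,  0.00104727, -0.00073458,
       -0.00051905]), 'tau': array([-2.63431696e-05, -4.43305600e+01, -1.78585678e+01, -1.07427056e-04,
        3.89685025e-03,  2.64333494e-05]), 'tcp_pos': array([ 0.22172076, -0.58370332,  0.24441446]), 'tool_rot': array([ 9.83592415e-01,  1.80402286e-01,  1.44816776e-05, -9.87767245e-04]), 'force': array([-0.12967466, -0.27229711,  0.62701396]), 'ft_torque': array([-0.04017498, -0.00581637,  0.06712574]), 'gripper_force': 0.0, 'finger_gap': 0.9978376615410692} 0.014
```

View pics/top0.png

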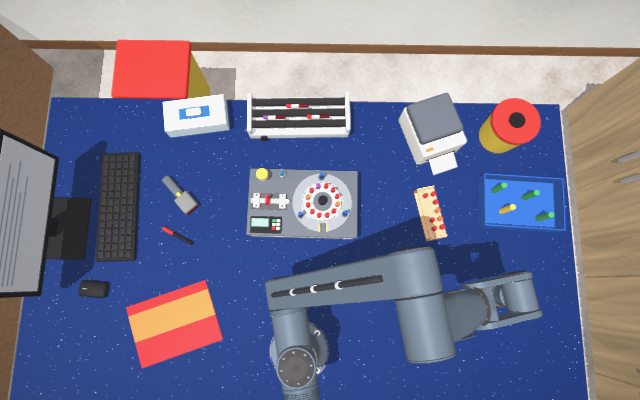

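View pics/scene0.png

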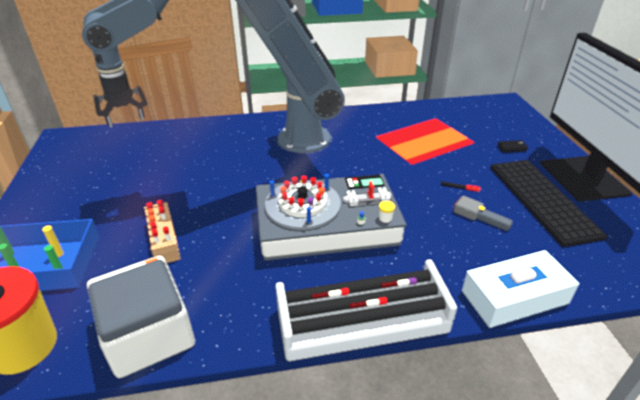

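The top view shows the changer at (247–360, 170–238). The hub is near (322,201), the yellow slot at the bottom near (323,228), and the bar and red tab at the left near (268,201). The pot is at (262,173), the vial at (282,174), and the posts at about (322,177), (300,213) and (346,213). Next I'll measure these precisely.

```bash
cat > m.py <<'E'
from h import *
def meas(s,verbose=True):
    im=s["image"]; hsv=cv2.cvtColor(im,cv2.COLOR_RGB2HSV); P=cloud(s); 
    X,Y,Z=P[...,0],P[...,1],P[...,2]
    H,S,V=cv2.split(hsv); box=np.zeros(H.shape,bool); box[155:250,235:370]=1
    # grey top plane
    top=box&(abs(Z-.092)<.006)
    r={}
    def blobs(mask,z,name,mn=3):
        n,l,st,c=cv2.connectedComponentsWithStats(mask.astype(np.uint8),connectivity=8)
        out=[]
        for i in range(1,n):
            if st[i,4]>=mn:
                p=plane(s,c[i,0],c[i,1],z); out.append((st[i,4],np.round(c[i],1).tolist(),np.round(p[:2],4).tolist(),round(float(np.median(Z[l==i])),3)))
        print(name,out)
    blobs(box&(H>100)&(H<125)&(S>140)&(V>60)&(Z>.11),.15,"blue")
    blobs(box&(H>22)&(H<34)&(S>110)&(V>100),.106,"yellow")
    blobs(box&((H<6)|(H>174))&(S>150)&(V>100),.148,"red")
    return P,box
if __name__=="__main__":
    s=dict(np.load("top0.npz")); P,box=meas(s)
    Z=P[...,2]
    v,u=np.nonzero(box&(Z>.07)); pts=np.stack([u,v],1).astype(np.int32)
    m=(box&(Z>.075)).astype(np.uint8); m=cv2.morphologyEx(m,cv2.MORPH_OPEN,np.ones((5,5)))
    c=max(cv2.findContours(m,0,1)[0],key=cv2.contourArea)
    rect=cv2.boxPoints(cv2.minAreaRect(c)); print("rect",rect.round(1).tolist(),[plane(s,*a,.092)[:2].round(4).tolist() for a in rect])
    vv,uu=np.nonzero(box&(Z>.088)&(Z<.096)); q=P[vv,uu,:2].astype(np.float32)
    r=cv2.minAreaRect(q); print("cloud rect",r, cv2.boxPoints(r).round(4).tolist(), np.median(Z[vv,uu]))
    k=P[box&(Z>.14)]; print("hi",len(k))
    big=cv2.resize(s["image"][155:250,235:370],None,fx=5.9,fy=5.9,interpolation=cv2.INTER_CUBIC); cv2.imwrite("pics/crop0.png",big[...,::-1])
E
python3 m.py
```

```text
blue [(np.int32(8), [281.8, 172.8], [0.6362, 0.0688], 0.128), (np.int32(17), [321.0, 175.0], [0.6301, -0.0741], 0.153), (np.int32(17), [345.2, 212.2], [0.4945, -0.1624], 0.158), (np.int32(13), [300.0, 214.0], [0.4855, -0.0008], 0.154)]
yellow [(np.int32(112), [261.5, 173.5], [0.6432, 0.1478], 0.14)]
red [(np.int32(13), [325.8, 185.5], [0.5916, -0.0922], 0.157), (np.int32(14), [332.6, 189.2], [0.5784, -0.1169], 0.157), (np.int32(11), [311.1, 189.6], [0.5755, -0.039], 0.158), (np.int32(32), [266.8, 199.6], [0.5364, 0.12], 0.137), (np.int32(13), [336.8, 195.5], [0.5553, -0.1322], 0.156), (np.int32(13), [307.6, 204.4], [0.5212, -0.0274], 0.155), (np.int32(14), [333.5, 210.5], [0.5004, -0.1205], 0.153), (np.int32(10), [311.9, 211.2], [0.4966, -0.0432], 0.155), (np.int32(13), [318.8, 214.5], [0.4849, -0.0682], 0.156), (np.int32(13), [326.8, 214.5], [0.4854, -0.0968], 0.158), (np.int32(11), [273.4, 227.9], [0.4342, 0.0929], 0.098)]
rect [[245.6999969482422, 234.60000610351562], [247.60000610351562, 167.60000610351562], [357.8999938964844, 170.6999969482422], [356.0, 237.6999969482422]] [[0.4147, 0.1986], [0.669, 0.2028], [0.6635, -0.2144], [0.4098, -0.2064]]
cloud rect ((0.5397473573684692, -0.005887016654014587), (0.40874701738357544, 0.2543010711669922), 89.2435531616211) [[0.4099000096321106, -0.2085999995470047], [0.6642000079154968, -0.211899995803833], [0.6696000099182129, 0.19679999351501465], [0.41530001163482666, 0.20010000467300415]] 0.09262858359497828
hi 472
```

View pics/crop0.png

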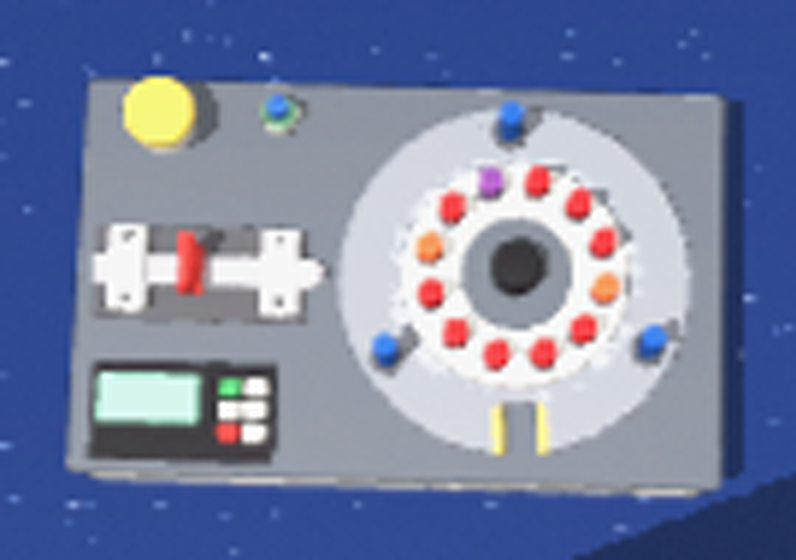

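Measured: hub ≈ (0.539, -0.078), housing yaw ≈ -0.8°, and post1 at world angle ≈ 3°. That puts the slot at ≈ 183°. The target is 89.2°, so the carousel must turn about 94° clockwise. I'll push post1 from its anticlockwise side, starting with a high transit with the fingers shut.

Emit:
drive_tool:
  plan:
    - [0.0286,-0.0184,0,0,0,0,-1]
    - [0.0286,-0.0184,0,0,0,0,-1]
    - [0.0286,-0.0184,0,0,0,0,-1]
    - [0.0286,-0.0184,0,0,0,0,-1]
    - [0.0286,-0.0184,0,0,0,0,-1]
    - [0.0286,-0.0184,0,0,0,0,-1]
    - [0.0286,-0.0184,0,0,0,0,-1]
    - [0.0286,-0.0184,0,0,0,0,-1]
    - [0.0286,-0.0184,0,0,0,0,-1]
    - [0.0286,-0.0184,0,0,0,0,-1]

```text
t: 1.1
tcp_pos: [0.4244, -0.3093, 0.245]
tool_rot: [0.984, 0.18, -0.0, -0.0]
force: [0.1, -0.3, -0.2]
finger_gap: -0.003
gripper_force: 0.0
```

Emit:
drive_tool:
  plan:
    - [0.0286,-0.0184,0,0,0,0,-1]
    - [0.0286,-0.0184,0,0,0,0,-1]
    - [0.0286,-0.0184,0,0,0,0,-1]
    - [0.0286,-0.0184,0,0,0,0,-1]
    - [0.0286,-0.0184,0,0,0,0,-1]
    - [0.0286,-0.0184,0,0,0,0,-1]
    - [0.0286,-0.0184,0,0,0,0,-1]
    - [0.0286,-0.0184,0,0,0,0,-1]
    - [0.0286,-0.0184,0,0,0,0,-1]
    - [0.0286,-0.0184,0,0,0,0,-1]

```text
t: 2.1
tcp_pos: [0.6264, -0.0359, 0.2448]
tool_rot: [0.984, 0.18, -0.001, -0.0]
force: [0.3, -0.5, 0.1]
finger_gap: 0.003
gripper_force: 0.0
```

Emit:
drive_tool:
  plan:
    - [0,0,0,0,0,-8.4,-1]
    - [0,0,0,0,0,-8.4,-1]
    - [0,0,0,0,0,-8.4,-1]
    - [0,0,0,0,0,-8.4,-1]
    - [0,0,0,0,0,-8.4,-1]
    - [0,0,0,0,0,-8.4,-1]
    - [0,0,0,0,0,-8.4,-1]
    - [0,0,0,0,0,-8.4,-1]
    - [0,0,0,0,0,-8.4,-1]
    - [0,0,0,0,0,-8.4,-1]

```text
t: 3.1
tcp_pos: [0.6256, -0.0371, 0.2447]
tool_rot: [0.608, 0.794, -0.0, -0.001]
force: [-0.5, 0.6, 0.6]
finger_gap: -0.002
gripper_force: 0.0
```

Emit:
drive_tool:
  plan:
    - [0,0,0,0,0,-8.4,-1]
    - [0,0,0,0,0,-8.4,-1]
    - [0,0,0,0,0,-8.4,-1]
    - [0,0,0,0,0,-8.4,-1]
    - [0,0,0,0,0,-8.4,-1]
    - [0,0,0,0,0,-8.4,-1]
    - [0,0,0,0,0,-8.4,-1]
    - [0,0,0,0,0,-8.4,-1]
    - [0,0,0,0,0,-8.4,-1]
    - [0,0,0,0,0,-8.4,-1]

```text
t: 4.1
tcp_pos: [0.6256, -0.0371, 0.2447]
tool_rot: [-0.08, 0.997, 0.0, -0.001]
force: [0.4, -1.0, -0.7]
finger_gap: -0.002
gripper_force: 0.0
```

Emit:
drive_tool:
  plan:
    - [0,0,0,0,0,-8.4,-1]
    - [0,0,0,0,0,-8.0,-1]
    - [0,0,0,0,0,0,-1]
    - [0,0,0,0,0,0,-1]

```text
t: 4.5
tcp_pos: [0.6258, -0.0372, 0.2449]
tool_rot: [-0.217, 0.976, 0.0, -0.0]
force: [0.7, 0.1, -0.1]
finger_gap: 0.004
gripper_force: 0.0
```

```bash
python3 - <<'E'
from h import *
s=snap("scene"); c=s["image"][100:270,230:430]; cv2.imwrite("pics/s1.png",cv2.resize(c,None,fx=3.5,fy=3.5,interpolation=cv2.INTER_CUBIC)[...,::-1])
P=cloud(s); t=np.array(manip.sense()["tcp_pos"])
k=P[(np.hypot(P[...,0]-t[0],P[...,1]-t[1])<.06)&(P[...,2]>.17)&(P[...,2]<.4)]
# tool-frame profile
from scipy.spatial.transform import Rotation as R
L=R.from_quat(manip.sense()["tool_rot"]).inv().apply(k-t)
for a in np.arange(.03,-.10,-.01):
    b=L[(L[:,2]<a)&(L[:,2]>=a-.01)]
    if len(b): print(round(a,3),len(b),b[:,:2].min(0).round(3),b[:,:2].max(0).round(3))
print(t,manip.sense()["finger_gap"],manip.sense()["q"].round(2),manip.sense()["t"])
E
```

```text
0.02 5 [-0.011 -0.008] [-0.008  0.006]
0.01 23 [-0.013 -0.013] [0.006 0.011]
-0.0 35 [-0.013 -0.015] [0.002 0.013]
-0.01 35 [-0.017 -0.015] [0.002 0.012]
-0.02 28 [-0.014 -0.017] [-0.003  0.01 ]
-0.03 77 [-0.017 -0.031] [0.009 0.038]
-0.04 81 [-0.017 -0.038] [0.011 0.044]
-0.05 102 [-0.02 -0.05] [0.013 0.049]
-0.06 103 [-0.02  -0.055] [0.005 0.056]
-0.07 133 [-0.021 -0.06 ] [0.01  0.059]
-0.08 140 [-0.024 -0.059] [0.008 0.057]
-0.09 120 [-0.022 -0.043] [0.006 0.042]
[ 0.62581229 -0.03721892  0.24501075] -0.00010656788254251479 [-0.24  0.53  1.43  0.    1.18 -2.25] 4.55
```

View pics/s1.png

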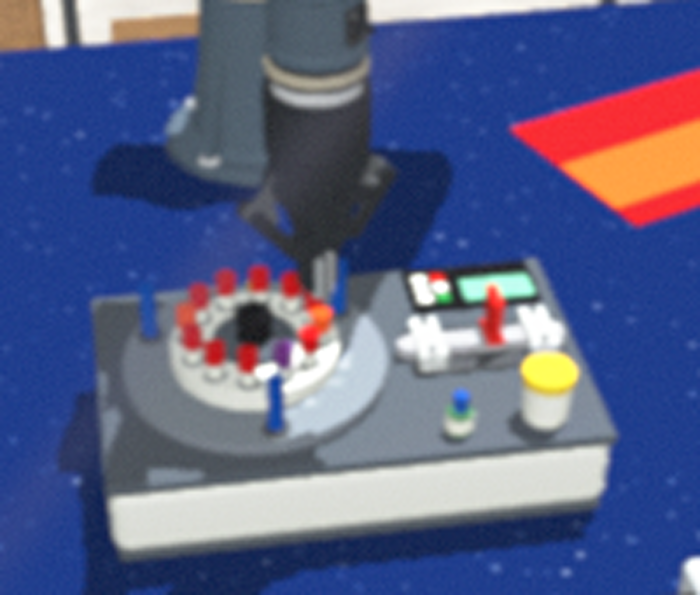

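The closed fingers are about ±14 mm (y) by ±11 mm (x), above the disc and about 15 mm clear of post1. Next I'll lower to the post and push round the arc.

Emit:
drive_tool:
  plan:
    - [0,0,0.033,0,0,0,-1]
    - [0,0,0.033,0,0,0,-1]
    - [0,0,0.033,0,0,0,-1]
    - [0,0,0,0,0,0,-1]
    - [0.0001,-0.0034,0,0,0,2,-1]
    - [0.0001,-0.0034,0,0,0,2,-1]
    - [0.0001,-0.0034,0,0,0,2,-1]
    - [0.0001,-0.0034,0,0,0,2,-1]
    - [0.0001,-0.0034,0,0,0,2,-1]
    - [0.0001,-0.0034,0,0,0,2,-1]

```text
t: 5.55
tcp_pos: [0.6334, -0.0562, 0.1483]
tool_rot: [-0.113, 0.994, 0.0, 0.001]
force: [0.8, 2.1, 0.0]
finger_gap: 0.001
gripper_force: 1.0
```

Emit:
drive_tool:
  plan:
    - [0.0002,-0.0067,0,0,0,4,-1]
    - [0.0002,-0.0067,0,0,0,4,-1]
    - [0.0002,-0.0067,0,0,0,4,-1]
    - [0.0002,-0.0067,0,0,0,4,-1]
    - [0.0002,-0.0067,0,0,0,4,-1]
    - [0.0002,-0.0067,0,0,0,4,-1]
    - [0.0002,-0.0067,0,0,0,4,-1]
    - [0.0002,-0.0067,0,0,0,4,-1]
    - [0.0002,-0.0067,0,0,0,4,-1]
    - [0.0002,-0.0067,0,0,0,4,-1]

```text
t: 6.55
tcp_pos: [0.6255, -0.1212, 0.1482]
tool_rot: [0.234, 0.972, 0.001, 0.001]
force: [-1.2, 2.5, 0.0]
finger_gap: -0.001
gripper_force: 1.2
```

```bash
python3 - <<'E'
from h import *
st=manip.sense(); d=st["tcp_pos"][:2]-np.array([.5387,-.0784]); q=st["tool_rot"]
print("th",np.degrees(np.arctan2(d[1],d[0])),"r",np.hypot(*d),"psi",2*np.degrees(np.arctan2(q[1],q[0])),st["force"],st["t"],st["tcp_pos"])
s=snap("top"); cv2.imwrite("pics/t2.png",cv2.resize(s["image"][155:250,235:370],None,fx=5.9,fy=5.9,interpolation=cv2.INTER_CUBIC)[...,::-1])
from m import meas; meas(s)
E
```

```text
th -26.2394201568447 r 0.09676566746692619 psi 152.93776848904403 [-1.19353289  2.51027103  0.03138862] 6.55 [ 0.62549439 -0.12118233  0.14818828]
blue [(np.int32(8), [281.8, 172.8], [0.6362, 0.0688], 0.128)]
yellow [(np.int32(112), [261.5, 173.5], [0.6432, 0.1478], 0.14)]
red [(np.int32(3), [337.0, 207.0], [0.5134, -0.133], 0.157)]
```

View pics/t2.png

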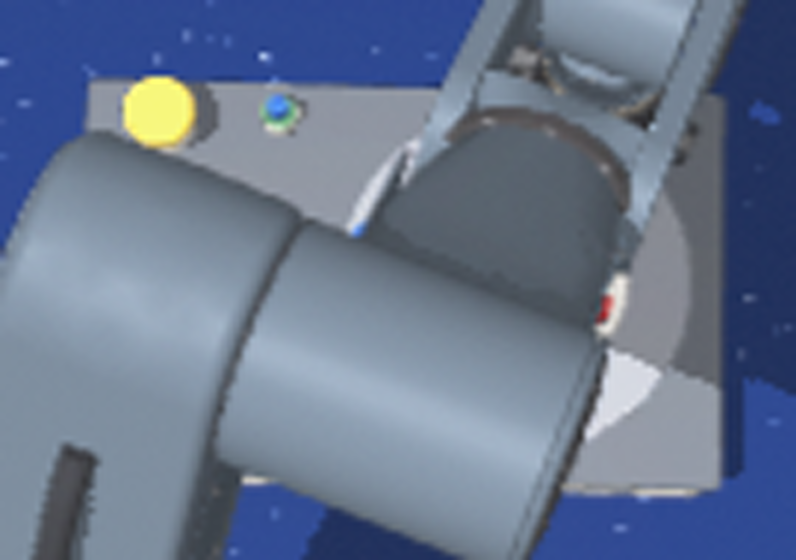

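The arm hides most of the disc, but a post at (357,230) in the crop and the 2.8 N contact force show the carousel turning. I'll continue to just short of the target, then check with the scene camera.

Emit:
drive_tool:
  plan:
    - [0.0002,-0.0067,0,0,0,4,-1]
    - [0.0002,-0.0067,0,0,0,4,-1]
    - [0.0002,-0.0067,0,0,0,4,-1]
    - [0.0002,-0.0067,0,0,0,4,-1]
    - [0.0002,-0.0067,0,0,0,4,-1]
    - [0.0002,-0.0067,0,0,0,4,-1]
    - [0.0002,-0.0067,0,0,0,4,-1]
    - [0.0002,-0.0067,0,0,0,4,-1]
    - [0.0002,-0.0067,0,0,0,4,-1]
    - [0.0001,-0.0034,0,0,0,2,-1]

```text
t: 7.6
tcp_pos: [0.5814, -0.1658, 0.1481]
tool_rot: [0.537, 0.844, 0.001, 0.002]
force: [1.8, 1.9, -0.1]
finger_gap: -0.006
gripper_force: 1.1
```

Emit:
drive_tool:
  plan:
    - [0.0001,-0.0034,0,0,0,2,-1]
    - [0.0001,-0.0034,0,0,0,2,-1]
    - [0.0001,-0.0034,0,0,0,2,-1]
    - [0,-0.0017,0,0,0,1,-1]
    - [0,0,0,0,0,0,-1]

```text
t: 8.1
tcp_pos: [0.5703, -0.1703, 0.1477]
tool_rot: [0.586, 0.81, 0.0, 0.002]
force: [1.8, 0.5, 0.5]
finger_gap: -0.001
gripper_force: 0.7
```

```bash
cat > look.py <<'E'
import sys
from h import *
st=manip.sense(); d=st["tcp_pos"][:2]-np.array([.5387,-.0784]); q=st["tool_rot"]
print("th",np.degrees(np.arctan2(d[1],d[0])),"r",np.hypot(*d),"psi",2*np.degrees(np.arctan2(q[1],q[0])),st["force"],st["t"],st["tcp_pos"])
cam=sys.argv[2]; s=snap(cam); im=s["image"]; P=cloud(s)
hsv=cv2.cvtColor(im,cv2.COLOR_RGB2HSV); H,S,V=cv2.split(hsv)
X,Y,Z=P[...,0],P[...,1],P[...,2]; R=np.hypot(X-.5387,Y+.0784)
for nm,m in(("yel",(H>20)&(H<36)&(S>70)&(V>90)&(R<.125)&(Z<.118)&(Z>.08)),("blue",(H>98)&(H<128)&(S>140)&(Z>.115)&(R<.11)&(R>.075)),("tab",((H<8)|(H>172))&(S>140)&(Z>.112)&(R>.13)&(R<.25))):
    n,l,stt,c=cv2.connectedComponentsWithStats(m.astype(np.uint8),connectivity=8)
    for i in range(1,n):
        if stt[i,4]>2:
            a=P[l==i]-[.5387,-.0784,0]; b=np.median(a,0)
            if nm=="yel": a=plane(s,*c[i],.106)-[.5387,-.0784,0]; b=a
            print(nm,stt[i,4],c[i].round(1),"rel",b.round(4),"ang",np.degrees(np.arctan2(b[1],b[0])).round(2),"r",np.hypot(b[0],b[1]).round(4))
x0,y0,x1,y1,f=(240,160,420,260,4.4) if cam=="scene" else (235,155,370,250,5.9)
cv2.imwrite(sys.argv[1],cv2.resize(im[y0:y1,x0:x1],None,fx=f,fy=f,interpolation=cv2.INTER_CUBIC)[...,::-1])
E
python3 look.py pics/s3.png scene
```

```text
th -71.04592585291793 r 0.09718370604669371 psi 108.199850409999 [1.82911439 0.53106079 0.47886408] 8.1 [ 0.57026626 -0.17031433  0.14767684]
yel 17 [332.8 193.8] rel [-0.0225  0.0982  0.106 ] ang 102.88 r 0.1007
yel 20 [334.8 198.8] rel [0.0022 0.0994 0.106 ] ang 88.76 r 0.0995
blue 30 [310.4 172.3] rel [-0.0805  0.0402  0.1516] ang 153.43 r 0.09
blue 43 [326.  208.6] rel [0.0832 0.0587 0.1379] ang 35.22 r 0.1018
tab 58 [370.5 189.7] rel [0.0144 0.2025 0.1346] ang 85.95 r 0.203
```

View pics/s3.png

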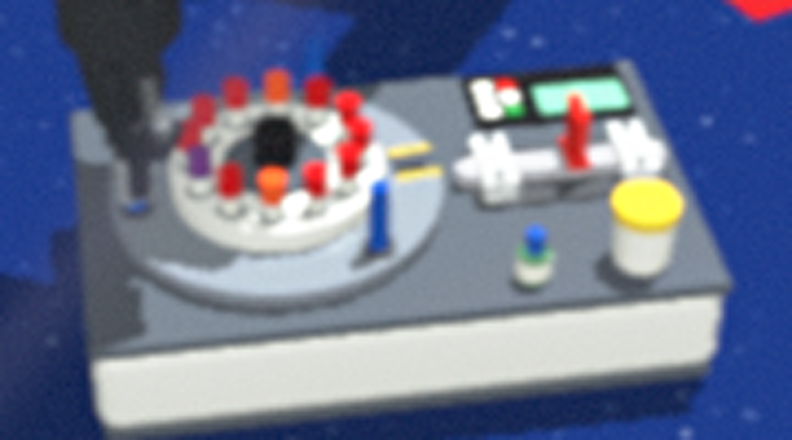

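The scene view shows the slot's yellow marks at (410,150) and (415,173) in the crop, still about 5–6° short of the bar, whose nose is at (460,172). I'll push 5° more and then measure slot against bar in the same image.

Emit:
drive_tool:
  plan:
    - [0,-0.0017,0,0,0,1,-1]
    - [0,-0.0017,0,0,0,1,-1]
    - [0,-0.0017,0,0,0,1,-1]
    - [0,-0.0017,0,0,0,1,-1]
    - [0,-0.0017,0,0,0,1,-1]
    - [0,0,0,0,0,0,-1]

```text
t: 8.75
tcp_pos: [0.5605, -0.1724, 0.1461]
tool_rot: [0.622, 0.783, -0.0, -0.0]
force: [1.0, -0.7, 1.1]
finger_gap: -0.002
gripper_force: 0.5
```

```bash
python3 look.py pics/s4.png scene; python3 - <<'E'
from h import *
s=snap("scene"); 
# rectified plan view of z=.106 plane, sampler frame, 4 px/mm ; x right = sampler +y (80..240mm), up = sampler +x(-50..50)
yaw=np.radians(-.76); hub=np.array([.5387,-.0784]); E=np.array(s["extrinsics"]); f=200/np.tan(np.radians(s["fov_y"])/2)
c,r=np.meshgrid(np.arange(760),np.arange(400)); sy=.07+c/4000; sx=.05-r/4000
W=np.stack([hub[0]+np.cos(yaw)*sx-np.sin(yaw)*sy,hub[1]+np.sin(yaw)*sx+np.cos(yaw)*sy,np.full(sx.shape,.106)],-1)
C=(W-E[:3,3])@E[:3,:3]; u=s["cx"]+f*C[...,0]/-C[...,2]; v=s["cy"]-f*C[...,1]/-C[...,2]
o=cv2.remap(s["image"],u.astype(np.float32),v.astype(np.float32),cv2.INTER_CUBIC)
for k in range(0,760,40): cv2.line(o,(k,200),(k+8,200),(0,255,0),1)
cv2.imwrite("pics/r4.png",o[...,::-1])
E
```

```text
th -76.91982339780473 r 0.0964601711375362 psi 103.1473630342081 [ 0.96526844 -0.66246719  1.09594833] 8.75 [ 0.56053032 -0.17235745  0.14614598]
yel 16 [333.9 195.6] rel [-0.0135  0.0998  0.106 ] ang 97.69 r 0.1007
yel 19 [335.3 200.6] rel [0.0113 0.0994 0.106 ] ang 83.52 r 0.1
blue 32 [313.5 172.5] rel [-0.0767  0.0493  0.1539] ang 147.26 r 0.0912
blue 41 [323.  209.8] rel [0.0881 0.0495 0.1413] ang 29.32 r 0.1011
tab 59 [370.6 189.9] rel [0.0148 0.2025 0.1338] ang 85.81 r 0.203
```

View pics/r4.png

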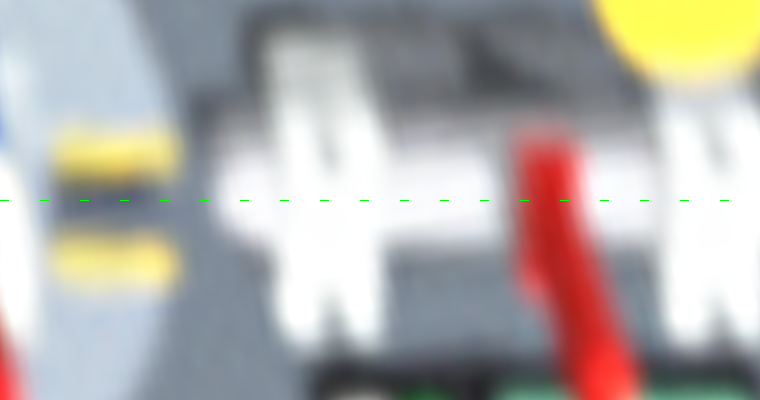

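In the rectified view the slot's centre line is at row ≈207, and the bar's upper face is centred at row ≈205–209. They agree to within about 1 mm, so I can back off the post, lift, and turn square to the bar.

Emit:
drive_tool:
  plan:
    - [0,0.006,0,0,0,0,-1]
    - [0,0.008,0,0,0,0,-1]
    - [0,0,-0.035,0,0,0,-1]
    - [0,0,-0.035,0,0,0,-1]
    - [0,0,-0.03,0,0,0,-1]
    - [0,0,0,0,0,7,-1]
    - [0,0,0,0,0,7,-1]
    - [0,0,0,0,0,0,-1]

```text
t: 9.65
tcp_pos: [0.575, -0.1687, 0.2465]
tool_rot: [0.712, 0.702, 0.0, -0.0]
force: [0.5, -0.0, -0.9]
finger_gap: 0.001
gripper_force: 0.0
```

```bash
python3 - <<'E'
from h import *
from scipy.spatial.transform import Rotation as R
s=manip.sense(); print(s["tcp_pos"],s["tool_rot"],R.from_quat(s["tool_rot"]).inv().apply(np.array([.5419,.1596,.245])-s["tcp_pos"]))
E
```

```text
[ 0.57497502 -0.16870425  0.24648428] [ 7.11878860e-01  7.02302276e-01  2.82431766e-06 -3.91923747e-05] [ 0.32782612 -0.03751814  0.00150559]
```

Emit:
drive_tool:
  plan:
    - [0.0328,-0.0037,0,0,0,0,-1]
    - [0.0328,-0.0037,0,0,0,0,-1]
    - [0.0328,-0.0038,0,0,0,0,-1]
    - [0.0328,-0.0038,0,0,0,0,-1]
    - [0.0328,-0.0038,0,0,0,0,-1]
    - [0.0328,-0.0038,0,0,0,0,-1]
    - [0.0328,-0.0038,0,0,0,0,-1]
    - [0.0328,-0.0037,0,0,0,0,-1]
    - [0.0328,-0.0037,0,0,0,0,-1]
    - [0.0328,-0.0037,0,0,0,0,-1]

```text
t: 10.65
tcp_pos: [0.5415, 0.161, 0.2459]
tool_rot: [0.711, 0.703, -0.0, -0.0]
force: [0.3, -0.2, -0.0]
finger_gap: -0.003
gripper_force: 0.0
```

Emit:
drive_tool:
  plan:
    - [0,0,0.03,0,0,0,-1]
    - [0,0,0.03,0,0,0,-1]
    - [0,0,0.02,0,0,0,-1]
    - [0,0,0.02,0,0,0,-1]
    - [0,0,0,0,0,0,-1]

```text
t: 11.15
tcp_pos: [0.5397, 0.1595, 0.1433]
tool_rot: [0.711, 0.703, -0.003, -0.002]
force: [-0.0, 0.7, -0.4]
finger_gap: 0.003
gripper_force: 0.0
```

```bash
python3 look.py pics/s5.png scene
```

```text
th 89.76515079782685 r 0.2378762388914059 psi 89.3347255375128 [-0.02407691  0.69767973 -0.38833269] 11.15 [0.53967503 0.15947424 0.14331837]
yel 14 [333.2 195.4] rel [-0.0145  0.098   0.106 ] ang 98.39 r 0.0991
yel 18 [335.8 200.8] rel [0.0122 0.1007 0.106 ] ang 83.08 r 0.1015
blue 32 [313.5 172.5] rel [-0.0764  0.0492  0.1533] ang 147.24 r 0.0909
blue 40 [269.1 195.8] rel [ 0.0056 -0.0909  0.1476] ang -86.5 r 0.091
blue 47 [323.3 209.4] rel [0.0877 0.0497 0.1419] ang 29.52 r 0.1008
tab 56 [370.5 189.9] rel [0.0141 0.2024 0.1332] ang 86.01 r 0.2029
```

View pics/s5.png

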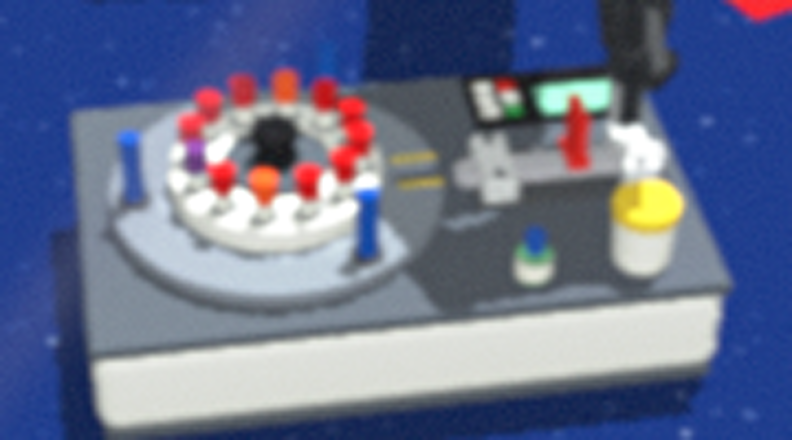

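The tool stands behind the tab, which is at (577,130) in the crop. The slot's marks still line up with the bar, and the pot and vial haven't moved. Now pushing the tab.

Emit:
drive_tool:
  plan:
    - [-0.005,0,0,0,0,0,-1]
    - [-0.005,0,0,0,0,0,-1]
    - [-0.004,0,0,0,0,0,-1]
    - [-0.004,0,0,0,0,0,-1]
    - [-0.004,0,0,0,0,0,-1]
    - [-0.004,0,0,0,0,0,-1]
    - [-0.004,0,0,0,0,0,-1]
    - [0,0,0,0,0,0,-1]

```text
t: 12.0
tcp_pos: [0.5416, 0.1288, 0.1464]
tool_rot: [0.712, 0.702, -0.0, 0.0]
force: [-0.6, 1.3, -0.2]
finger_gap: -0.0
gripper_force: 0.2
```

Emit:
drive_tool:
  plan:
    - [-0.004,0,0,0,0,0,-1]
    - [-0.004,0,0,0,0,0,-1]
    - [-0.004,0,0,0,0,0,-1]
    - [0,0,0,0,0,0,-1]

```text
t: 12.4
tcp_pos: [0.5411, 0.1166, 0.1462]
tool_rot: [0.712, 0.702, -0.0, 0.0]
force: [0.4, 0.2, 0.3]
finger_gap: 0.001
gripper_force: 0.2
```

```bash
python3 look.py pics/s6.png scene
```

```text
th 89.2828100806297 r 0.19505665989342766 psi 89.17678571870766 [0.43775207 0.24367543 0.28154119] 12.4 [0.54114152 0.11664138 0.14618366]
yel 14 [333.2 195.4] rel [-0.0145  0.098   0.106 ] ang 98.39 r 0.0991
yel 11 [334.5 201.2] rel [0.0135 0.0966 0.106 ] ang 82.06 r 0.0976
blue 32 [313.5 172.5] rel [-0.0765  0.0492  0.153 ] ang 147.29 r 0.091
blue 40 [269.2 196.2] rel [ 0.0064 -0.091   0.1455] ang -85.96 r 0.0912
blue 58 [323.3 209.6] rel [0.0877 0.0496 0.1396] ang 29.49 r 0.1008
tab 4 [384.  141.5] rel [0.0224 0.2274 0.2991] ang 84.37 r 0.2285
tab 60 [362.  189.9] rel [0.0133 0.1775 0.136 ] ang 85.7 r 0.178
```

View pics/s6.png

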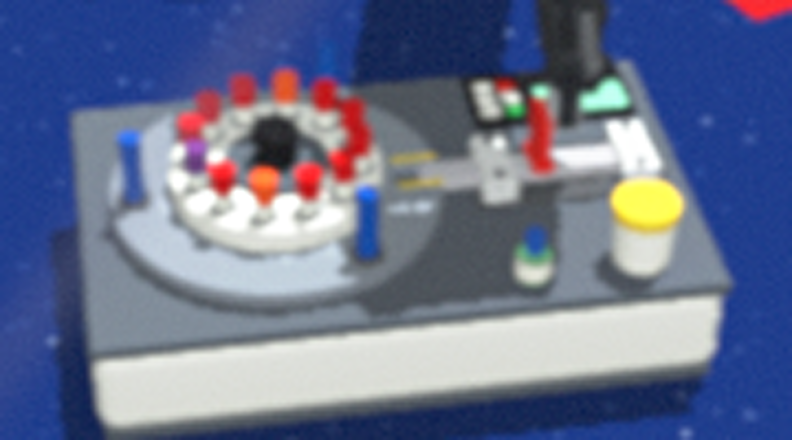

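The bar's nose is now in the slot at (420,175) in the crop, with the tab about 25 mm further in and no jam. Pushing on to the stop.

Emit:
drive_tool:
  plan:
    - [-0.004,0,0,0,0,0,-1]
    - [-0.004,0,0,0,0,0,-1]
    - [-0.002,0,0,0,0,0,-1]
    - [-0.002,0,0,0,0,0,-1]

```text
t: 12.85
tcp_pos: [0.5407, 0.1066, 0.1461]
tool_rot: [0.713, 0.701, 0.001, -0.001]
force: [-0.4, 11.3, 0.1]
finger_gap: -0.001
gripper_force: 5.9
```

Emit:
drive_tool:
  plan:
    - [-0.001,0,0,0,0,0,-1]
    - [-0.001,0,0,0,0,0,-1]

```text
t: 13.05
tcp_pos: [0.5407, 0.1065, 0.1462]
tool_rot: [0.713, 0.701, 0.002, -0.002]
force: [0.6, 16.0, -0.2]
finger_gap: -0.003
gripper_force: 7.8
```

It has come up against a hard stop at 16 N with no further travel, about where home should be. I'll retreat, lift clear and verify.

Emit:
drive_tool:
  plan:
    - [0.005,0,0,0,0,0,-1]
    - [0.012,0,0,0,0,0,-1]
    - [0.01,0,0,0,0,0,-1]
    - [0,0,-0.035,0,0,0,-1]
    - [0,0,-0.035,0,0,0,-1]
    - [0.03,0,-0.03,0,0,0,-1]
    - [0.04,0,0,0,0,0,-1]
    - [0,0,0,0,0,0,-1]
    - [0,0,0,0,0,0,-1]

```text
t: 13.95
tcp_pos: [0.5418, 0.2012, 0.2462]
tool_rot: [0.711, 0.703, -0.001, 0.0]
force: [-0.6, 0.1, 0.2]
finger_gap: 0.001
gripper_force: 0.0
```

```bash
python3 look.py pics/s7.png scene
```

```text
th 89.36077319796807 r 0.2796222632891724 psi 89.33370927914835 [-0.61911781  0.07296754  0.22960947] 13.95 [0.54181957 0.20120486 0.24616923]
yel 14 [333.2 195.4] rel [-0.0145  0.098   0.106 ] ang 98.39 r 0.0991
yel 12 [334.5 201.2] rel [0.0138 0.0964 0.106 ] ang 81.88 r 0.0974
blue 32 [313.5 172.5] rel [-0.0768  0.0494  0.153 ] ang 147.23 r 0.0913
blue 40 [269.1 195.8] rel [ 0.006  -0.0911  0.1477] ang -86.21 r 0.0913
blue 43 [323.1 209.4] rel [0.0881 0.0495 0.1414] ang 29.34 r 0.1011
tab 59 [359.2 190.9] rel [0.0143 0.1691 0.1346] ang 85.16 r 0.1697
```

View pics/s7.png

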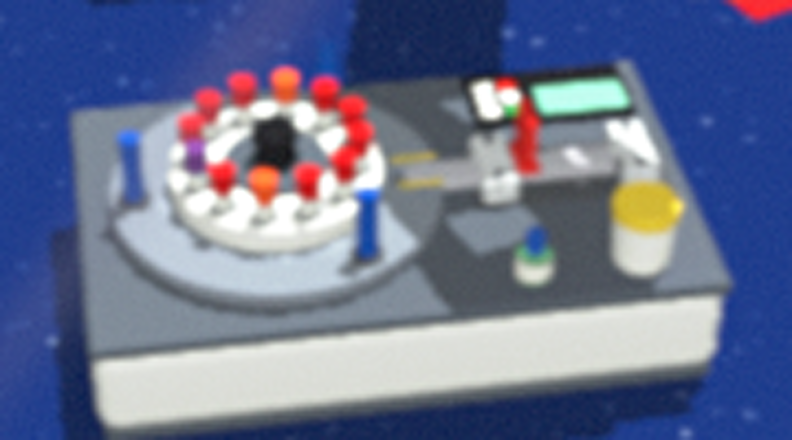

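The tab now sits 169 mm from the axis, where fully home is 168 mm. The nose is deep in the slot, nothing else has moved, and the arm is clear, so I'm handing in.

```bash
python3 -c "
from station import manip
print(manip.sign_off())"
```

```text
the job is handed in; nothing more can be done
None
```

The carousel is turned into line and the lock bar pushed up against its stop in the slot. The tab measured 169 mm from the axis, with fully home at 168 mm. The arm is clear and the job was handed in at about 14 s; the sign-off returned no verdict.

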